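Put the microscope lens away in its case and close the case up

TASK

Put the short round microscope lens, glass face up, into the open compartment on top of the grey accessory case, setting it down without tipping or dropping it. Slide the case's flat cover fully shut over it and push the case's open drawer fully home. Leave the eyepiece, the glass dish and the screwdriver where they are.

Things in the scene. Friction and masses are not known exactly. Their poses are not given: they have to be found in the camera images.
- case: grey metal case fixed to the bench, 150 mm deep (x), 240 wide (y), 78 high; origin at the centre of its underside, x to its back (drawer front faces -x), y to its left. On top, two rails along y at x = -60 and 60 (tops 87 mm high) and end stops at y = -118 and 118 (85 high). The left half (+y) holds the open compartment, the right half is solid; the cover slides between the rails
- compartment (a point): centre of the compartment's flat floor, 44 mm above the bench; axes as the case. The compartment is 90 (x) by 100 (y) inside and 34 deep, upright walls, open at the top when the cover is slid away
- cover (a joint): slide of the flat cover, m: 0 = fully shut over the compartment, 0.12 = fully open (over the right half). It opens towards the case's -y and shuts towards +y; friction about 1.5 N
- cover_grip (a point): centre of the top of the ridge by which the aluminium cover is moved; turns with the case. The cover is a plate 110 x 110 x 5 mm, its top 83.5 above the bench; the black plastic ridge on its middle is 50 long (case x), 10 thick (case y) and stands 14 above the plate (top at 97.5)
- drawer (a joint): slide of the drawer under the compartment, m: 0 = fully home, 0.09 = fully open; it opens towards the case's -x (front); friction about 2.5 N
- drawer_pull (a point): centre of the outer (front, -x) face of the drawer's pull, 22 mm above the bench. The pull is an aluminium bar 70 wide (case y), 12 high, standing 12 out from the drawer front; the front is 236 wide, from 3 to 39 above the bench. Axes as the case
- lens: the lens to put away: short dark steel cylinder, 40 mm diameter, 26 high, a bright band near its top, glass disc in its top face; 90 g; origin at the centre of its underside, z up through the glass
- eyepiece: bystander: tall black eyepiece, 64 mm high, 52 across the eyecup at its top, on a steel barrel 31 in diameter; origin at the centre of its underside
- dish: bystander: round open glass dish, 84 mm diameter, 35 high; origin at the centre of its underside
- driver: bystander: screwdriver 160 mm long with a black handle, lying on the bench along its x axis
Things that resemble listed ones, but are neither listed nor needed, are in the scene too. Of the things that look like the lens, take the one that is farthest to the robot's right at the start.

How it is judged:
On the way, in this order (a step that is already met when the one before it is completed fails the run):
1. the lens stands upright on the floor of the compartment (x of lens in the frame of compartment between -0.03 and 0.03 m and y of lens in the frame of compartment between -0.035 and 0.035 m and z of lens in the frame of compartment between -0.004 and 0.005 m and angle between lens's own z axis and vertical below 0.12 rad), for 0.2 s.
2. the cover is slid shut with the lens inside (all of step 1 and value of joint cover below 0.004 m), for 0.2 s.
At the end, for the whole second after the job is handed in: The lens stands at rest on the compartment's floor, glass up (within 0.12 rad), the cover is shut to within 4 mm of its stop, and the drawer is home to within 4 mm of its stop (all of step 2 and value of joint drawer below 0.004 m and linear speed of lens below 0.02 m/s); the robot touches nothing.
It fails at once if the lens is tipped by more than 0.5 rad (angle between lens's own z axis and vertical above 0.5 rad).
It fails at once if the lens is dropped (moves faster than 0.6 m/s, a fall of about 18 mm, out of the fingers) (linear speed of lens above 0.6 m/s and contact force between the fingers and lens below 0.05 N).
It fails at once if the eyepiece, the dish or the screwdriver is moved by more than 20 mm (distance of any of eyepiece, dish, driver from where it was at the start of the episode above 0.02 m).
It also fails if it takes over 59 s, if anything falls off the work surface, if the arm or the gripper's body presses on something with over 40 N, if the wrist force passes 120 N, or if a joint passes its speed limit or range.

ROBOT

A 6-joint arm with a two-finger parallel gripper is mounted at the origin on the work surface. World frame = base frame: x ahead of the robot, y to its left, z up, the work surface at z = 0. Lengths are in m, angles in rad, forces in N, time in s.
With the tool pointing down it reaches from about 0.3 to 0.825 m from the base axis. Payload 5.4 kg.
Tool frame: the origin (TCP) lies midway between the tips of the shut fingers; the grasp point (between the pads) lies 19 mm behind it; z points along the fingers, y is the direction in which the jaws open and shut (so a half turn about z gives the same grasp; the last joint's range is limited). The gripper opens to 92 mm and grips with 3 to 60 N. Pads are 20 mm wide; open, the fingers measure 128 mm over their backs; the gripper's body (75 mm by 189 mm) begins 69 mm behind the grasp point.
Start: joints at [1.096, 0.158, 1.597, -0, 1.386, -0.21], TCP at [0.15, 0.555, 0.189] pointing down, gripper open.
Joint ranges: [-2.91, 2.91], [-0.94, 2.29], [0.18, 2.7], [-1.29, 4.43], [0.17, 2.64], [-3, 3]. Speed limits (rad/s): [2.57, 2.57, 3.14, 3.14, 3.14, 3.14].

INTERFACE

Orientations are given as a unit quaternion [x, y, z, w].
In Python, from plant import manip gives the robot as it stands. The module is installed in compiled form; this text tells all that it offers.
- The arm moves only by the tool send_rows, never from a script. Its argument "increments" is a list of rows, each a list of 3 entries, a list of its own where there are three numbers: the opening, from 0 (shut) to 1 (fully open), then the shift along the world's x, y, z in units of 0.2 m (1.0 is 0.2 m), then the turn, a rotation vector about the world's x, y, z in units of 90 degrees (1.0 is 90 degrees). In form: [[grip, [dx, dy, dz], [rx, ry, rz]], ...]. A call has 1 to 20 rows; each row is the pose to reach, as a shift and turn from the pose commanded when the call began; what a row does not reach only later rows make up. A row lasts 1/12 s, in which the tool goes at most 41.7 mm and 7.16 degrees, less where a joint would pass 70% of its speed; a pose out of reach is approached as far as the arm can. A call with a number of a shift or a turn outside -1 to 1 is refused whole. A call with a gripper value outside its range is refused whole. The fingers move at their own pace and stop on an object; "squeeze" is the grip in N (left out, the last holds). Time passes only in rows, so rows that repeat a pose let the fingers close. It gives the time, the measured TCP pose, the force and the opening at its end, in the units of the state.
- manip.get_state(): the state, without advancing time (a new reading comes with each control period).
- manip.grab_frame(name): name is "side" or "top" or "wrist"; returns (picture, depth): 420x560x3 uint8, red, green, blue; 420x560 float32, m along the optical axis (not along the pixel's ray), 0 where there is no reading.
- manip.get_calibration(name): a dict with "mtx" (3x3 intrinsics, pixels), "pose" (4x4, takes a point from camera to world coordinates). Camera axes: x right, y down, z forward; pixel columns grow to the right and rows downward; lengths in m; the calibration is good to about 2 mm. A picture is of the moment at which its call begins: read the wrist's pose just before it. get_calibration takes no time and is no camera call; for the wrist camera it gives the pose at the moment of the call.
- manip.close_job(): hands the job in, once; it reports no verdict.
The state is a dict: "time_s": time; "qpos": joint angles; "joint_vel": joint speeds; "joint_efforts": joint torques, N m; "tcp_pos": TCP position; "tcp_rot": TCP orientation; "force": force on the tool from outside, world axes, zero at the start; "wrist_torque": the same for the moment, N m; "width": finger opening in m.
Only numpy, scipy, OpenCV 4.12 (cv2) and the standard library are available. Lean on these libraries where they do the work, as an engineer would, in place of code of your own. Each camera call takes 0.05 s, during which the arm holds its last target. There are 200 camera calls.

## Working session

There is one attempt and no reset: what is moved stays moved. The work goes in short steps, Python scripts to look and compute and a tool call to move; the robot and the scene stay as the last step left them, time stands still between calls to the robot, and variables do not carry over. Pictures are saved under pics/ and viewed, about 8 in all and at most 12, crops included, and the job is handed in when it is done.

Besides the shell and the picture viewer there is one more tool, called after "Call:" as name([rows], argument=value, ...), one row to a line, values as JSON. send_rows: Moves the arm, as the interface text tells. Shifts and turns lie within -1 to 1; 1 stands for 0.2 m of shift or 90 degrees of turn. Its arguments: {"type":"object","properties":{"increments":{"type":"array"},"squeeze":{"type":"number"}},"required":["increments"]}

```bash
mkdir -p pics; cat > h.py <<'E'
import numpy as np, cv2
from plant import manip
def grab(n,save=None):
    c=manip.get_calibration(n); im,d=manip.grab_frame(n)
    if save: cv2.imwrite(f'pics/{save}.png',im[:,:,::-1])
    np.savez(f'/tmp/{save or n}.npz',im=im,d=d,K=c['mtx'],P=c['pose'])
    return im,d,np.array(c['mtx']),np.array(c['pose'])
def load(n):
    z=np.load(f'/tmp/{n}.npz'); return z['im'],z['d'],z['K'],z['P']
def ray(K,P,u,v,z):
    r=P[:3,:3]@np.linalg.inv(K)@np.array([u,v,1.]); o=P[:3,3]
    return o+r*(z-o[2])/r[2]
def cloud(d,K,P):
    v,u=np.indices(d.shape); p=np.stack([(u-K[0,2])/K[0,0]*d,(v-K[1,2])/K[1,1]*d,d],-1)
    return p@P[:3,:3].T+P[:3,3]
E
python3 - <<'E'
from h import *
for n in ['top','side']:
    im,d,K,P=grab(n,n+'0'); print(n,K.round(1).tolist(),P.round(3).tolist())
print(manip.get_state())
E
```

```text
top [[436.7, 0.0, 286.8], [0.0, 436.7, 205.0], [0.0, 0.0, 1.0]] [[0.017, -0.995, 0.097, 0.46], [-1.0, -0.017, 0.007, 0.011], [-0.006, -0.097, -0.995, 1.169], [0.0, 0.0, 0.0, 1.0]]
side [[384.2, 0.0, 276.3], [0.0, 384.2, 206.5], [0.0, 0.0, 1.0]] [[-0.965, -0.115, 0.235, 0.339], [-0.261, 0.51, -0.82, 0.867], [-0.026, -0.852, -0.522, 0.658], [0.0, 0.0, 0.0, 1.0]]
{'time_s': 0.1, 'qpos': array([ 1.09593955e+00,  1.58951700e-01,  1.59807434e+00, -2.06457531e-05,
        1.38620397e+00, -2.10092017e-01]), 'joint_vel': array([ 0.00069334, -0.00233654, -0.00152333,  0.0018192 ,  0.00073021,
        0.00088432]), 'joint_efforts': array([ 1.11352754e-03, -3.86510503e+01, -3.22956955e+01,  7.02040060e-02,
        3.39579221e-02, -8.17422529e-05]), 'tcp_pos': array([0.1502129 , 0.55441796, 0.18855271]), 'tcp_rot': array([ 1.31994117e-01,  9.91250162e-01, -7.74540790e-04, -2.65370383e-04]), 'force': array([-0.84246989,  0.09256767, -0.16509251]), 'wrist_torque': array([-0.0699921 , -0.02465742,  0.01572397]), 'width': 0.09150650994741975}
```

View pics/top0.png

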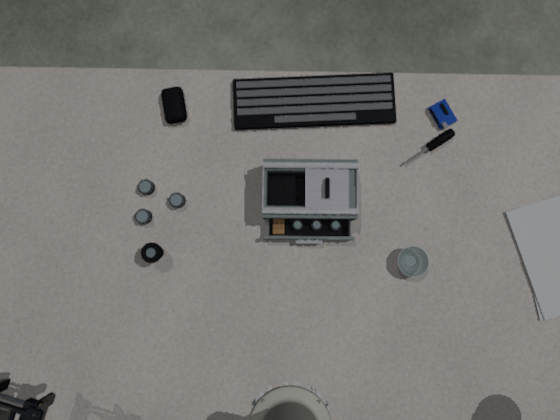

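View pics/side0.png

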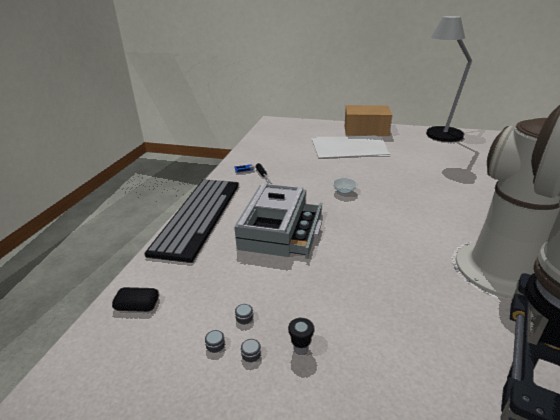

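The top view shows three lens-like cylinders at (146,187), (177,200) and (143,216), the eyepiece at (151,252) and the dish at (412,262). The driver is at (430,147) and the case around (310,195), with its drawer open towards the robot and small round items in it at (297/316/335,225). I'll zoom in on the case and lenses and measure.

```bash
python3 - <<'E'
from h import *
im,d,K,P=load('top0')
a=cv2.resize(im[150:255,255:365],None,fx=4,fy=4,interpolation=cv2.INTER_CUBIC)
b=cv2.resize(im[170:270,130:200],None,fx=4.2,fy=4.2,interpolation=cv2.INTER_CUBIC)
o=np.zeros((420,a.shape[1]+b.shape[1],3),np.uint8);o[:a.shape[0],:a.shape[1]]=a;o[:b.shape[0],a.shape[1]:]=b[:420]
cv2.imwrite('pics/z0.png',o[:,:,::-1])
X=cloud(d,K,P)
m=((X[...,2]>0.012)&(d>0)).astype(np.uint8)
n,l,s,c=cv2.connectedComponentsWithStats(m)
for i in range(1,n):
    if s[i,4]>25:
        p=X[l==i]; (q,w,ang)=cv2.minAreaRect(p[:,:2].astype(np.float32)*1000)
        print(c[i].round(),s[i,4],p.mean(0).round(4),'zmax',p[:,2].max().round(3),np.round(q),np.round(w),round(ang,1))
# case: top surfaces by height bands
for lo,hi in[(.080,.0845),(.085,.090),(.094,.1),(.03,.043),(.044,.05)]:
    k=(X[...,2]>lo)&(X[...,2]<hi)&(d>0);k[:150]=0;k[260:]=0;k[:,:255]=0;k[:,370:]=0
    p=X[k][:,:2].astype(np.float32)*1000
    q,w,ang=cv2.minAreaRect(p);print(lo,len(p),np.round(q,1),np.round(w,1),round(ang,2),p.mean(0))
for u,v in[(297,225),(316,225),(335,225),(286,188),(278,226)]: print(u,v,X[v,u].round(4))
E
```

```text
[313. 100.] 8113 [ 0.8583 -0.0477  0.0216] zmax 0.033 [861. -48.] [142. 441.] 3.4
[173. 104.] 779 [0.8377 0.3282 0.0304] zmax 0.04 [840. 331.] [98. 60.] 11.6
[444. 108.] 38 [ 0.8445 -0.4018  0.0138] zmax 0.017 [ 842. -402.] [37. 14.] 25.9
[439. 119.] 86 [ 0.8112 -0.3863  0.0172] zmax 0.024 [ 816. -382.] [67. 19.] 47.7
[436. 142.] 345 [ 0.749  -0.3762  0.0215] zmax 0.033 [ 736. -356.] [ 25. 161.] 34.5
[309. 195.] 6810 [ 0.5942 -0.0361  0.0672] zmax 0.103 [580. -38.] [215. 239.] 0.7
[145. 186.] 197 [0.6155 0.3944 0.0262] zmax 0.034 [616. 396.] [38. 38.] 4.3
[176. 199.] 192 [0.5818 0.3108 0.0267] zmax 0.035 [582. 311.] [39. 37.] 8.2
[142. 216.] 201 [0.5372 0.3979 0.0267] zmax 0.034 [538. 399.] [40. 38.] 2.8
[151. 252.] 357 [0.4438 0.3592 0.0636] zmax 0.071 [444. 360.] [51. 50.] 80.1
[414. 261.] 573 [ 0.4322 -0.3128  0.0252] zmax 0.04 [ 433. -307.] [79. 81.] 1.0
[  4. 383.] 104 [0.1676 0.6017 0.2288] zmax 0.247 [167. 602.] [23. 13.] 14.8
[289. 407.] 1534 [0.065  0.0044 0.0393] zmax 0.122 [66.  5.] [ 78. 193.] 1.2
[ 25. 407.] 1062 [0.1563 0.4966 0.3258] zmax 0.376 [151. 508.] [97. 41.] 75.7
0.08 1315 [611.7 -37.5] [149.8 238.9] 0.89 [611.4803   -65.737854]
0.085 1588 [612.4 -37.4] [131.4 238.9] 0.69 [611.12854  -54.536934]
0.094 68 [612.2 -79. ] [47.8  7.8] 0.37 [612.86346 -78.91058]
0.03 590 [564.8 -40.6] [234.9 182.1] 88.19 [537.12805 -14.0279 ]
0.044 891 [559.8  -6.7] [240.9 126.9] 29.85 [610.0868    20.802843]
297 225 [ 0.5194 -0.0086  0.025 ]
316 225 [ 0.5202 -0.0584  0.0246]
335 225 [ 0.521  -0.1079  0.027 ]
286 188 [0.614  0.0217 0.0442]
278 226 [0.5162 0.0413 0.0181]
```

View pics/z0.png

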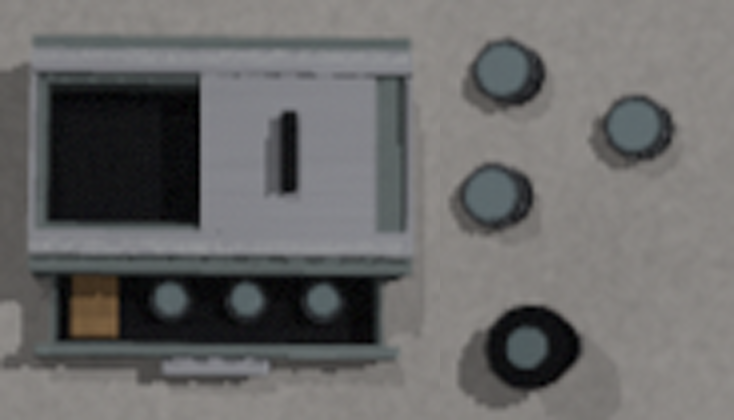

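Reading the zoomed view:

- The drawer's round items are only about 26 mm across, so they are not lens candidates. The target is the cylinder at (0.582, 0.311), which has the smallest y of the three.
- The case is at (0.612, -0.0375) with about 0.7° yaw, and the cover ridge is at y = -0.079.
- That puts the compartment at about (0.611, 0.023).

I'll move above the lens with the jaws along y.

Call:
send_rows([
  [0.75,[1.0,-0.6,0],[0,0,0.175]],
  [0.75,[1.0,-0.6,0],[0,0,0.175]],
  [0.75,[1.0,-0.6,0],[0,0,0.175]],
  [0.75,[1.0,-0.6,0],[0,0,0.175]],
  [0.75,[1.0,-0.6,0],[0,0,0.175]],
  [0.75,[1.0,-0.6,0],[0,0,0.175]],
  [0.75,[1.0,-0.6,0],[0,0,0.175]],
  [0.75,[1.0,-0.6,0],[0,0,0.175]],
], squeeze=15)

```text
time_s: 0.77
tcp_pos: [0.3514, 0.4339, 0.1889]
tcp_rot: [-0.003, 1.0, -0.0, -0.001]
force: [-0.6, -0.0, -0.1]
width: 0.0689
```

Call:
send_rows([
  [0.75,[1.0,-0.62,0],[0,0,0]],
  [0.75,[1.0,-0.62,0],[0,0,0]],
  [0.75,[1.0,-0.62,0],[0,0,0]],
  [0.75,[1.0,-0.62,0],[0,0,0]],
  [0.75,[1.0,-0.62,0],[0,0,0]],
  [0.75,[1.0,-0.62,0],[0,0,0]],
  [0.75,[1.0,-0.62,0],[0,0,0]],
  [0.75,[1.0,-0.62,0],[0,0,0]],
  [0.75,[1.0,-0.62,0],[0,0,0]],
])

```text
time_s: 1.52
tcp_pos: [0.5489, 0.3124, 0.189]
tcp_rot: [-0.006, 1.0, 0.0, -0.001]
force: [0.4, -0.9, -0.0]
width: 0.0691
```

```bash
python3 - <<'E'
from h import *
print(manip.get_state()['tcp_pos'],manip.get_state()['tcp_rot'].round(4))
im,d,K,P=grab('wrist','w1');print(P.round(3).tolist(),K[0,0])
X=cloud(d,K,P)
m=((X[...,2]>0.018)&(X[...,2]<.035)&(d>0)).astype(np.uint8)
n,l,s,c=cv2.connectedComponentsWithStats(m)
for i in range(1,n):
    if s[i,4]>200:
        p=X[l==i]; q,w,a=cv2.minAreaRect(p[:,:2].astype(np.float32)*1000)
        print(c[i].round(),s[i],p.mean(0).round(4),np.round(q,1),np.round(w,1), np.median(p[:,2]))
E
```

```text
[0.54894596 0.3123696  0.18898141] [-5.9e-03  1.0e+00  2.0e-04 -8.0e-04]
[[-0.012, 0.967, 0.254, 0.478], [1.0, 0.012, 0.003, 0.311], [-0.0, 0.254, -0.967, 0.384], [0.0, 0.0, 0.0, 1.0]] 324.3700523897446
[ 63. 187.] [  24  126   72  158 2368] [0.5511 0.0639 0.0245] [578.   53.7] [187.6  55.7] 0.02311849521599771
[360. 177.] [ 342  160   36   36 1021] [0.5348 0.396  0.0252] [535.9 396.6] [40.2 38.8] 0.025372086531174842
[282. 215.] [265 198  34  34 930] [0.5791 0.3095 0.0252] [580.1 309.4] [39.4 38.5] 0.0254228535839347
[349. 238.] [335 227  35  31 473] [0.6068 0.3889 0.0246] [609.8 390.5] [29.2 39.9] 0.02506623331167862
[291. 379.] [ 268  364   47   28 1078] [0.8039 0.3245 0.027 ] [808.3 325.2] [63.4 42. ] 0.028184850833589153
```

View pics/w1.png

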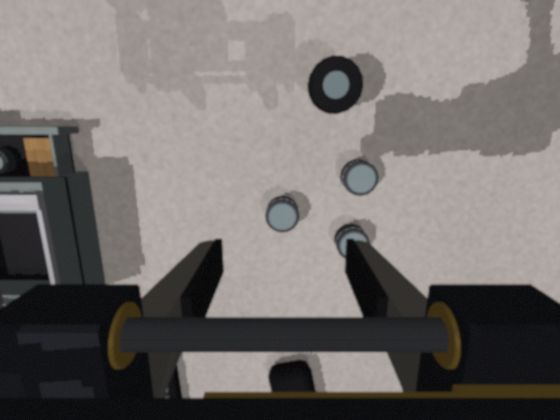

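The wrist view puts the target lens at (282,215), which is (0.580, 0.310) at height 25 mm, in agreement with the top view. I'll descend and grip.

Call:
send_rows([
  [0.75,[0.155,-0.005,-0.2],[0,0,0]],
  [0.75,[0.155,-0.005,-0.4],[0,0,0]],
  [0.75,[0.155,-0.005,-0.6],[0,0,0]],
  [0.75,[0.155,-0.005,-0.75],[0,0,0]],
  [0.75,[0.155,-0.005,-0.85],[0,0,0]],
  [0.75,[0.155,-0.005,-0.92],[0,0,0]],
  [0.75,[0.155,-0.005,-0.92],[0,0,0]],
  [0.75,[0.155,-0.005,-0.92],[0,0,0]],
  [0.35,[0.155,-0.005,-0.92],[0,0,0]],
  [0.35,[0.155,-0.005,-0.92],[0,0,0]],
  [0.35,[0.155,-0.005,-0.92],[0,0,0]],
  [0.35,[0.155,-0.005,-0.92],[0,0,0]],
  [0.35,[0.155,-0.005,-0.92],[0,0,0]],
  [0.35,[0.155,-0.005,-0.92],[0,0,0]],
], squeeze=15)

```text
time_s: 2.73
tcp_pos: [0.5817, 0.31, 0.0058]
tcp_rot: [-0.005, 1.0, 0.0, 0.0]
force: [-0.0, 0.6, 0.1]
width: 0.0327
```

The width is 33 mm where 40 was expected, so I need to look before doing anything else.

```bash
python3 - <<'E'
from h import *
im,d,K,P=grab('wrist','w2')
i2,d2,K2,P2=grab('side','s2')
uv=lambda p:(lambda q:(q[:2]/q[2]))(K2@(P2[:3,:3].T@(np.array(p)-P2[:3,3])))
c=uv([.581,.31,.03]).astype(int);print(c)
a=cv2.resize(i2[c[1]-40:c[1]+40,c[0]-50:c[0]+50],None,fx=4,fy=4,interpolation=cv2.INTER_CUBIC)
b=im[150:,120:440]
o=np.zeros((320,720,3),np.uint8);o[:270,:320]=b;o[:a.shape[0],320:]=a
cv2.imwrite('pics/z2.png',o[:,:,::-1]);print(manip.get_state()['width'])
E
```

```text
[243 308]
0.03195420005418828
```

View pics/z2.png

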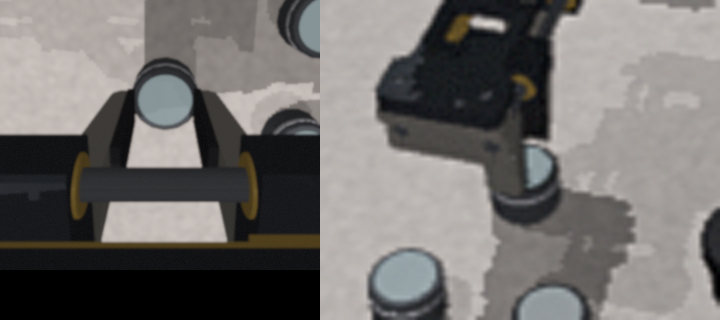

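The lens has been squeezed forward (-x) out of the pads and is still upright. I'll measure how far the lens now sits from the TCP.

```bash
python3 - <<'E'
from h import *
for n in['w2','w1']:
    im,d,K,P=load(n);X=cloud(d,K,P)
    print(n,'TCP px',[ (lambda q:(q[:2]/q[2]).round(1))(K@(P[:3,:3].T@(np.array(p)-P[:3,3]))) for p in ([.5817,.31,.0058],[.5817,.31,.025])])
    hsv=cv2.cvtColor(im,cv2.COLOR_RGB2HSV); 
    m=((hsv[...,1]>25)&(hsv[...,0]>85)&(hsv[...,0]<115)&(hsv[...,2]>100)).astype(np.uint8)
    k,l,s,c=cv2.connectedComponentsWithStats(m)
    for i in range(1,k):
        if s[i,4]>250: print(c[i].round(1),s[i],'ray',ray(K,P,*c[i],.026).round(4),'depth',X[l==i].mean(0).round(4))
im,d,K,P=load('s2');hsv=cv2.cvtColor(im,cv2.COLOR_RGB2HSV)
for nm in('side0','top0'):
    im,d,K,P=load(nm);hsv=cv2.cvtColor(im,cv2.COLOR_RGB2HSV)
    m=((hsv[...,1]>25)&(hsv[...,0]>85)&(hsv[...,0]<115)&(hsv[...,2]>90)).astype(np.uint8)
    k,l,s,c=cv2.connectedComponentsWithStats(m)
    for i in range(1,k):
        r=ray(K,P,*c[i],.026)
        if s[i,4]>60 and r[1]>.28: print(nm,c[i].round(1),s[i,4],r.round(4))
E
```

```text
w2 TCP px [array([284.9, 238.8]), array([285. , 250.3])]
[447.9 173.3] [ 419  145   58   58 2590] ray [0.5358 0.3976 0.026 ] depth [0.5359 0.3975 0.0263]
[284.4 248.6] [ 258  225   54   51 2014] ray [0.5803 0.3097 0.026 ] depth [0.5802 0.3096 0.0265]
w1 TCP px [array([282. , 212.3]), array([282. , 216.8])]
[335.5  84.2] [323  71  26  27 541] ray [0.4378 0.3639 0.026 ] depth [0.4424 0.3579 0.0667]
[361.  178.5] [347 165  29  28 636] ray [0.536  0.3976 0.026 ] depth [0.5359 0.3974 0.0268]
[281.6 216. ] [268 203  28  27 572] ray [0.5805 0.3096 0.026 ] depth [0.5799 0.3096 0.0282]
side0 [243.1 309.6] 135 [0.5815 0.3102 0.026 ]
side0 [301.1 326.2] 94 [0.4485 0.3251 0.026 ]
side0 [213.7 336.9] 165 [0.6154 0.3946 0.026 ]
top0 [144.4 186.1] 101 [0.6154 0.3966 0.026 ]
top0 [175.7 199.4] 102 [0.5814 0.3121 0.026 ]
top0 [141.6 215.9] 102 [0.5363 0.4002 0.026 ]
```

The lens has not moved: it is at (0.5803, 0.3097), as before. So the fingers are not where I assumed, and I'll use depth to locate them.

```bash
python3 - <<'E'
from h import *
im,d,K,P=load('s2');X=cloud(d,K,P)
# crop px (x,y)-> full: u=193+(x-320)/4, v=268+y/4
for x,y in[(507,110),(507,140),(507,165),(500,180),(507,188),(507,193),(490,180),(520,180),(527,165),(540,165),(540,200),(527,215)]:
    u=int(round(193+(x-320)/4));v=int(round(268+y/4)); print((x,y),X[v,u].round(4),im[v,u])
im,d,K,P=load('w2');X=cloud(d,K,P)
print('wrist')
for x,y in[(112,100),(125,95),(130,110),(205,100),(210,95),(200,130),(225,120),(165,75)]:
    u=120+x;v=150+y;print((x,y),X[v,u].round(4),im[v,u])
E
```

```text
(507, 110) [0.5501 0.3902 0.1508] [61 58 57]
(507, 140) [0.55   0.3938 0.1366] [62 61 58]
(507, 165) [0.5506 0.3952 0.1223] [73 72 68]
(500, 180) [0.5821 0.3375 0.0437] [77 73 72]
(507, 188) [0.5781 0.3372 0.0383] [76 74 71]
(507, 193) [0.5775 0.3392 0.0376] [64 62 60]
(490, 180) [0.5859 0.3392 0.0444] [73 71 69]
(520, 180) [0.5727 0.333  0.0413] [55 52 52]
(527, 165) [0.578  0.3079 0.0262] [143 157 162]
(540, 165) [0.5713 0.3067 0.0267] [142 155 160]
(540, 200) [0.5656 0.325  0.0195] [51 51 54]
(527, 215) [0.573  0.3263 0.0065] [39 39 43]
wrist
(112, 100) [0.5732 0.2828 0.0462] [61 58 55]
(125, 95) [0.5724 0.2889 0.0412] [45 44 41]
(130, 110) [0.575  0.2928 0.0544] [15 12 17]
(205, 100) [0.5722 0.33   0.0476] [55 52 50]
(210, 95) [0.5725 0.3337 0.0397] [62 59 56]
(200, 130) [0.5785 0.3256 0.0678] [16 14 16]
(225, 120) [0.5714 0.3356 0.0721] [61 58 54]
(165, 75) [0.5661 0.3098 0.0256] [110 121 125]
```

The finger tips sit at about z = 0.037 while the reported TCP is at z = 0.006, so the tips are some 30 mm above the TCP and closed over the lens without touching it. The x and y centring is right. I'll open, go down part of the way and re-measure the tips.

Call:
send_rows([
  [0.7,[0,0,0],[0,0,0]],
  [0.7,[0,0,0],[0,0,0]],
  [0.7,[0,0,0],[0,0,0]],
  [0.7,[0,0,0],[0,0,0]],
  [0.7,[0,0,0],[0,0,0]],
  [0.7,[0,0,-0.05],[0,0,0]],
  [0.7,[0,0,-0.05],[0,0,0]],
  [0.7,[0,0,-0.05],[0,0,0]],
])

```text
time_s: 3.5
tcp_pos: [0.5805, 0.3096, -0.0059]
tcp_rot: [-0.005, 1.0, -0.0, -0.001]
force: [0.0, 1.0, -0.0]
width: 0.0648
```

```bash
cat > tip.py <<'E'
from h import *
import sys
s=manip.get_state();t=s['tcp_pos'];print('tcp',t.round(4),s['width'],s['force'].round(1))
im,d,K,P=grab('side',sys.argv[1]);X=cloud(d,K,P)
k=(d>0)&(abs(X[...,0]-t[0])<.02)&(abs(X[...,1]-t[1])<.09)&(X[...,2]<t[2]+.1)&(X[...,2]>.003)&(X[...,1]>t[1]+.0215)
p=X[k]; 
for y in np.arange(t[1]+.02,t[1]+.08,.005):
    q=p[(p[:,1]>=y)&(p[:,1]<y+.005)]
    if len(q)>2: print(y.round(3),len(q),'z',np.percentile(q[:,2],[0,10,50]).round(4),'x',q[:,0].min().round(3),q[:,0].max().round(3))
uv=(lambda q:(q[:2]/q[2]).astype(int))(K@(P[:3,:3].T@(t-P[:3,3])))
a=cv2.resize(im[uv[1]-50:uv[1]+40,uv[0]-60:uv[0]+60],None,fx=5,fy=5,interpolation=cv2.INTER_CUBIC)
cv2.imwrite(f'pics/{sys.argv[1]}z.png',a[:,:,::-1])
E
python3 tip.py s3
```

```text
tcp [ 0.5805  0.3096 -0.0059] 0.06477232456168172 [ 0.  1. -0.]
0.34 9 z [0.0223 0.0237 0.0318] x 0.57 0.571
0.345 11 z [0.0216 0.0217 0.0306] x 0.57 0.572
0.35 34 z [0.0225 0.0257 0.0303] x 0.57 0.589
0.355 84 z [0.0032 0.0353 0.0499] x 0.57 0.591
0.385 6 z [0.0226 0.0227 0.0245] x 0.596 0.6
```

The tips are now at 0.0215 with the TCP at -0.006, a constant offset of about 28 mm. I'll lower another 16 mm and grip.

Call:
send_rows([
  [0.7,[0,0,-0.04],[0,0,0]],
  [0.7,[0,0,-0.08],[0,0,0]],
  [0.7,[0,0,-0.08],[0,0,0]],
  [0.3,[0,0,-0.08],[0,0,0]],
  [0.3,[0,0,-0.08],[0,0,0]],
  [0.3,[0,0,-0.08],[0,0,0]],
  [0.3,[0,0,-0.08],[0,0,0]],
  [0.3,[0,0,-0.08],[0,0,0]],
  [0.3,[0,0,-0.08],[0,0,0]],
], squeeze=15)

```text
time_s: 4.3
tcp_pos: [0.5818, 0.3101, -0.0202]
tcp_rot: [-0.005, 1.0, 0.0, 0.0]
force: [-0.2, 0.8, 0.6]
width: 0.0393
```

```bash
python3 tip.py s4
```

```text
tcp [ 0.5818  0.3101 -0.0202] 0.03934475733226113 [-0.2  0.8  0.6]
0.33 14 z [0.006  0.0096 0.0246] x 0.571 0.573
0.335 15 z [0.0115 0.0156 0.0334] x 0.571 0.573
0.34 59 z [0.0093 0.0115 0.0231] x 0.57 0.59
0.38 4 z [0.0221 0.0227 0.0246] x 0.597 0.601
0.385 7 z [0.0133 0.0181 0.024 ] x 0.596 0.601
```

View pics/s4z.png

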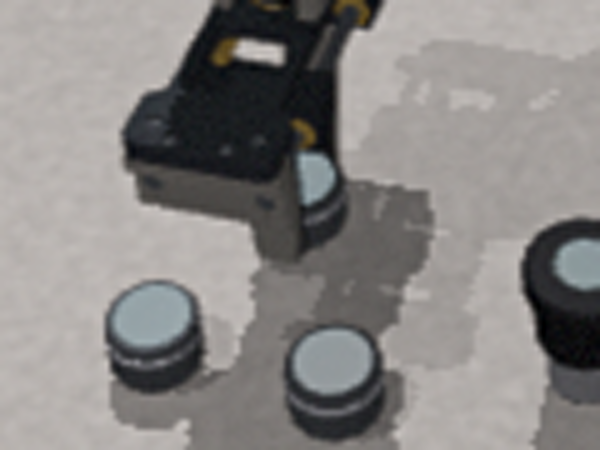

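Gripped at 39 mm. The side crop shows the finger covering the lens, which stands upright, with tips about 9 mm up. I'll lift and carry it to above the compartment.

Call:
send_rows([
  [0.3,[0,0,0.1],[0,0,0]],
  [0.3,[0,0,0.25],[0,0,0]],
  [0.3,[0,0,0.4],[0,0,0]],
  [0.3,[0,0,0.55],[0,0,0]],
  [0.3,[0,-0.1,0.65],[0,0,0]],
  [0.3,[0.03,-0.25,0.65],[0,0,0]],
  [0.3,[0.06,-0.4,0.65],[0,0,0]],
  [0.3,[0.09,-0.55,0.65],[0,0,0]],
  [0.3,[0.12,-0.7,0.65],[0,0,0]],
  [0.3,[0.15,-0.85,0.65],[0,0,0]],
  [0.3,[0.15,-0.95,0.65],[0,0,0]],
  [0.3,[0.15,-1.0,0.65],[0,0,0]],
], squeeze=20)

```text
time_s: 5.35
tcp_pos: [0.6115, 0.1072, 0.1092]
tcp_rot: [-0.004, 1.0, -0.0, -0.0]
force: [0.1, 0.4, -1.2]
width: 0.0392
```

Call:
send_rows([
  [0.3,[0,-0.1,0],[0,0,0]],
  [0.3,[0,-0.25,0],[0,0,0]],
  [0.3,[0,-0.37,0],[0,0,0]],
  [0.3,[0,-0.43,0],[0,0,0]],
  [0.3,[0,-0.43,0],[0,0,0]],
  [0.3,[0,-0.43,0],[0,0,0]],
])

```text
time_s: 5.85
tcp_pos: [0.6114, 0.0247, 0.1093]
tcp_rot: [-0.005, 1.0, 0.0, -0.0]
force: [0.2, 0.8, -1.1]
width: 0.0394
```

```bash
python3 - <<'E'
from h import *
s=manip.get_state();print(s['tcp_pos'].round(4),s['tcp_rot'].round(4),s['width'],s['force'].round(1))
im,d,K,P=grab('wrist','w5');X=cloud(d,K,P)
k=(d>0)&(X[...,2]>.075)&(X[...,2]<.092)
p=X[k]
print(p.min(0),p.max(0))
q,w,a=cv2.minAreaRect(p[:,:2].astype(np.float32)*1000);print(q,w,a)
it,dt,Kt,Pt=grab('top','t5')
uv=lambda K,P,p:(lambda q:(q[:2]/q[2]).astype(int).tolist())(K@(P[:3,:3].T@(np.array(p)-P[:3,3])))
print([uv(K,P,(x,y,.078)) for x,y in((.566,-.029),(.566,.071),(.656,.071),(.656,-.029))])
i2,_,K2,P2=grab('side','s5')
c=uv(K2,P2,(.61,.02,.1));b=cv2.resize(i2[c[1]-55:c[1]+50,c[0]-60:c[0]+60],None,fx=4,fy=4,interpolation=cv2.INTER_CUBIC)[:420]
a=im[:,140:440]
o=np.hstack([a,b]);cv2.imwrite('pics/z5.png',o[:,:,::-1])
E
```

```text
[0.6114 0.0247 0.1093] [-4.7e-03  1.0e+00  5.0e-04 -1.0e-04] 0.039367143032134566 [ 0.2  0.8 -1.1]
[ 0.53493847 -0.16185051  0.07500614] [0.68624657 0.07977689 0.09199863]
(610.8030395507812, -40.905616760253906) (149.88768005371094, 241.1370086669922) 0.45001012086868286
[[207, 160], [351, 162], [344, 280], [213, 279]]
```

View pics/z5.png

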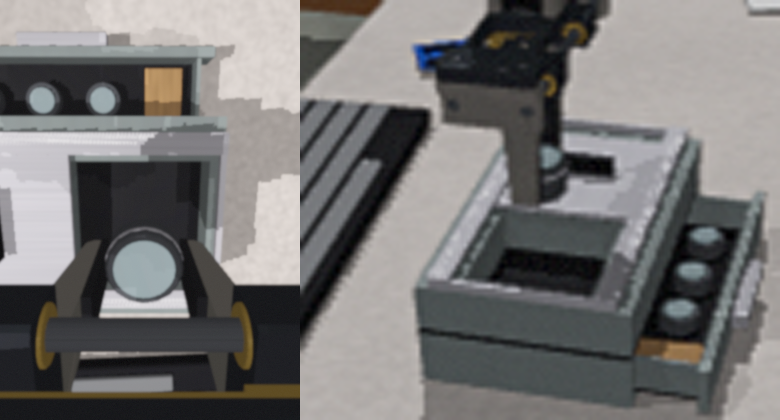

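The wrist view places the case centre at (0.611, -0.041). The lens is held upright over the opening, with both fingers inside the free span. I'll shift y by -3 mm and descend.

Call:
send_rows([
  [0.3,[0,-0.015,-0.08],[0,0,0]],
  [0.3,[0,-0.015,-0.18],[0,0,0]],
  [0.3,[0,-0.015,-0.28],[0,0,0]],
  [0.3,[0,-0.015,-0.35],[0,0,0]],
  [0.3,[0,-0.015,-0.39],[0,0,0]],
  [0.3,[0,-0.015,-0.41],[0,0,0]],
  [0.3,[0,-0.015,-0.415],[0,0,0]],
  [0.3,[0,-0.015,-0.415],[0,0,0]],
])

```text
time_s: 6.67
tcp_pos: [0.6121, 0.0211, 0.027]
tcp_rot: [-0.005, 1.0, -0.0, 0.001]
force: [0.4, -0.9, -0.2]
width: 0.0393
```

Call:
send_rows([
  [0.3,[0,0,-0.005],[0,0,0]],
  [0.3,[0,0,-0.01],[0,0,0]],
  [0.3,[0,0,-0.01],[0,0,0]],
])

```text
time_s: 6.92
tcp_pos: [0.612, 0.0208, 0.025]
tcp_rot: [-0.005, 1.0, -0.0, 0.001]
force: [-0.0, -0.4, -0.6]
width: 0.0394
```

Not yet in contact, so I'll go on in small steps.

Call:
send_rows([
  [0.3,[0,0,-0.005],[0,0,0]],
  [0.3,[0,0,-0.005],[0,0,0]],
  [0.3,[0,0,-0.005],[0,0,0]],
])

```text
time_s: 7.17
tcp_pos: [0.6119, 0.0208, 0.0238]
tcp_rot: [-0.005, 1.0, -0.0, 0.0]
force: [0.7, 0.1, -0.4]
width: 0.0391
```

Call:
send_rows([
  [0.3,[0,0,-0.005],[0,0,0]],
  [0.3,[0,0,-0.005],[0,0,0]],
  [0.3,[0,0,-0.005],[0,0,0]],
])

```text
time_s: 7.42
tcp_pos: [0.6119, 0.0208, 0.0237]
tcp_rot: [-0.005, 1.0, -0.0, 0.0]
force: [-3.5, -0.2, 6.4]
width: 0.0395
```

Contact at 6.4 N, at the expected height. I'll open gently to about 50 mm and rise.

Call:
send_rows([
  [0.46,[0,0,0.002],[0,0,0]],
  [0.5,[0,0,0.002],[0,0,0]],
  [0.53,[0,0,0.002],[0,0,0]],
  [0.53,[0,0,0.002],[0,0,0]],
  [0.53,[0,0,0.002],[0,0,0]],
  [0.53,[0,0,0.05],[0,0,0]],
  [0.53,[0,0,0.15],[0,0,0]],
  [0.53,[0,0,0.3],[0,0,0]],
  [0.53,[0,0,0.45],[0,0,0]],
  [0.53,[0,0,0.6],[0,0,0]],
  [0.53,[0,0,0.6],[0,0,0]],
])

```text
time_s: 8.33
tcp_pos: [0.6161, 0.0203, 0.1509]
tcp_rot: [-0.005, 1.0, -0.001, 0.006]
force: [0.8, 0.5, 0.9]
width: 0.0487
```

```bash
python3 - <<'E'
from h import *
s=manip.get_state();print(s['tcp_pos'].round(4),s['width'],s['force'].round(1))
im,d,K,P=grab('wrist','w6');X=cloud(d,K,P)
hsv=cv2.cvtColor(im,cv2.COLOR_RGB2HSV)
m=((X[...,2]>.066)&(X[...,2]<.074)&(abs(X[...,0]-.611)<.04)&(abs(X[...,1]-.021)<.045)).astype(np.uint8)
n,l,st,c=cv2.connectedComponentsWithStats(m);i=1+np.argmax(st[1:,4]);p=X[l==i]
A=np.c_[p[:,:2],np.ones(len(p))];co=np.linalg.lstsq(A,p[:,2],rcond=None)[0]
print(c[i],st[i],p.mean(0).round(4),'slope',co[:2].round(3))
i2,d2,K2,P2=grab('side','s6')
uv=lambda K,P,p:(lambda q:(q[:2]/q[2]).astype(int).tolist())(K@(P[:3,:3].T@(np.array(p)-P[:3,3])))
c=uv(K2,P2,(.61,.0,.08));b=cv2.resize(i2[c[1]-55:c[1]+50,c[0]-60:c[0]+60],None,fx=4,fy=4,interpolation=cv2.INTER_CUBIC)[:420]
cv2.imwrite('pics/z6.png',np.hstack([im[:,140:440],b])[:,:,::-1])
it,dt,Kt,Pt=grab('top','t6');X=cloud(dt,Kt,Pt)
k=(X[...,2]>.091)&(X[...,2]<.101)&(abs(X[...,1]+.079)<.02)&(abs(X[...,0]-.612)<.035);print('ridge top cam',X[k].mean(0) if k.any() else None)
E
```

```text
[0.6161 0.0203 0.1509] 0.04874973524954302 [0.8 0.5 0.9]
[284.4005168  198.97286822] [ 262  177   46   45 1548] [0.6099 0.0199 0.0695] slope [ 0.005 -0.001]
ridge top cam [ 0.59763081 -0.07942484  0.09788999]
```

View pics/z6.png

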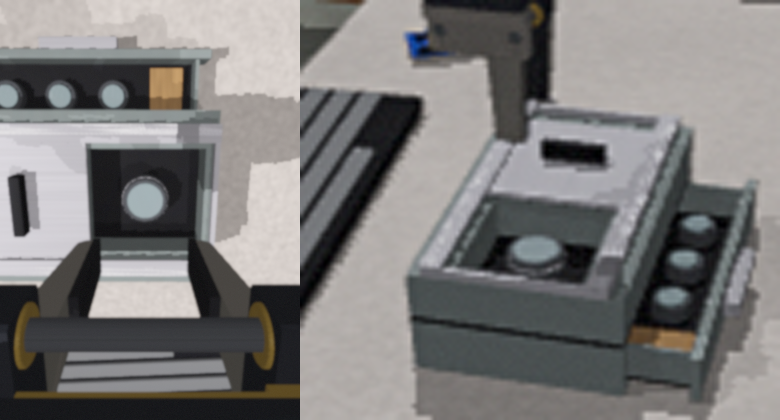

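The lens stands flat at (0.610, 0.020), with its top at 69.5 mm where 70 was expected, so it is centred on the floor. Next is the cover: I'll grip its ridge near y = -0.080.

Call:
send_rows([
  [0.5,[0,-0.15,0],[0,0,0]],
  [0.5,[0,-0.3,0],[0,0,0]],
  [0.5,[0,-0.45,0],[0,0,0]],
  [0.5,[0,-0.505,0],[0,0,0]],
  [0.5,[0,-0.505,-0.1],[0,0,0]],
  [0.5,[0,-0.505,-0.1],[0,0,0]],
  [0.5,[0,-0.505,-0.1],[0,0,0]],
  [0.5,[0,-0.505,-0.1],[0,0,0]],
])

```text
time_s: 9.15
tcp_pos: [0.611, -0.0791, 0.122]
tcp_rot: [-0.005, 1.0, 0.0, -0.001]
force: [-0.8, -0.5, 0.6]
width: 0.0459
```

```bash
python3 - <<'E'
from h import *
s=manip.get_state();print(s['tcp_pos'].round(4),s['tcp_rot'].round(4),s['width'],s['force'].round(1))
im,d,K,P=load('w6');X=cloud(d,K,P)
m=(X[...,2]>.091)&(X[...,2]<.103)&(abs(X[...,1]+.08)<.015)&(abs(X[...,0]-.611)<.035)
p=X[m].astype(np.float32);print(len(p),p.mean(0),cv2.minAreaRect(p[:,:2]*1000))
E
```

```text
[ 0.611  -0.0791  0.122 ] [-5.5e-03  1.0e+00  4.0e-04 -7.0e-04] 0.04594007028004811 [-0.8 -0.5  0.6]
902 [ 0.60969573 -0.08131972  0.09628664] ((610.7433471679688, -82.06924438476562), (49.94501876831055, 10.830893516540527), 0.685823380947113)
```

Call:
send_rows([
  [0.5,[0,-0.01,-0.1],[0,0,0]],
  [0.5,[0,-0.01,-0.2],[0,0,0]],
  [0.5,[0,-0.01,-0.28],[0,0,0]],
  [0.5,[0,-0.01,-0.315],[0,0,0]],
  [0.5,[0,-0.01,-0.315],[0,0,0]],
  [0.5,[0,-0.01,-0.315],[0,0,0]],
  [0,[0,-0.01,-0.315],[0,0,0]],
  [0,[0,-0.01,-0.315],[0,0,0]],
  [0,[0,-0.01,-0.315],[0,0,0]],
  [0,[0,-0.01,-0.315],[0,0,0]],
  [0,[0,-0.01,-0.315],[0,0,0]],
  [0,[0,-0.01,-0.315],[0,0,0]],
], squeeze=15)

```text
time_s: 10.15
tcp_pos: [0.6115, -0.082, 0.0594]
tcp_rot: [-0.005, 1.0, 0.0, 0.0]
force: [-0.6, -0.4, -0.3]
width: 0.0097
```

The ridge is gripped (9.7 mm). I'll slide it towards +y: first 95 mm, then creep to the stop.

Call:
send_rows([
  [0,[0,0.04,0],[0,0,0]],
  [0,[0,0.1,0],[0,0,0]],
  [0,[0,0.17,0],[0,0,0]],
  [0,[-0.002,0.24,0],[0,0,0]],
  [0,[-0.003,0.31,0],[0,0,0]],
  [0,[-0.004,0.37,0],[0,0,0]],
  [0,[-0.005,0.42,0],[0,0,0]],
  [0,[-0.005,0.45,0],[0,0,0]],
  [0,[-0.005,0.47,0],[0,0,0]],
  [0,[-0.005,0.475,0],[0,0,0]],
  [0,[-0.005,0.475,0],[0,0,0]],
])

```text
time_s: 11.07
tcp_pos: [0.6107, 0.0136, 0.0595]
tcp_rot: [-0.005, 1.0, 0.001, 0.0]
force: [2.7, 1.4, -0.3]
width: 0.0095
```

Call:
send_rows([
  [0,[0,0.01,0],[0,0,0]],
  [0,[0,0.015,0],[0,0,0]],
  [0,[0,0.02,0],[0,0,0]],
  [0,[0,0.02,0],[0,0,0]],
])

```text
time_s: 11.4
tcp_pos: [0.6107, 0.0167, 0.0595]
tcp_rot: [-0.005, 1.0, -0.0, 0.0]
force: [2.9, -1.2, -1.0]
width: 0.01
```

Call:
send_rows([
  [0,[0,0.01,0],[0,0,0]],
  [0,[0,0.015,0],[0,0,0]],
  [0,[0,0.015,0],[0,0,0]],
])

```text
time_s: 11.65
tcp_pos: [0.6106, 0.0201, 0.0595]
tcp_rot: [-0.005, 1.0, 0.0, 0.0]
force: [3.2, -1.2, -0.9]
width: 0.0096
```

Call:
send_rows([
  [0,[0,0.01,0],[0,0,0]],
  [0,[0,0.01,0],[0,0,0]],
  [0,[0,0.01,0],[0,0,0]],
])

```text
time_s: 11.9
tcp_pos: [0.6106, 0.0204, 0.0594]
tcp_rot: [-0.005, 1.0, -0.001, 0.0]
force: [2.0, -6.7, -1.5]
width: 0.0097
```

The stop is reached at y = 0.0204 with 6.7 N. I'll press a little more, release and rise, then measure the drawer pull and check the cover.

Call:
send_rows([
  [0,[0,0.008,0],[0,0,0]],
  [0,[0,0.008,0],[0,0,0]],
  [0.1,[0,0,0],[0,0,0]],
  [0.3,[0,0,0],[0,0,0]],
  [0.3,[0,0,0],[0,0,0]],
  [0.3,[0,0,0],[0,0,0]],
  [0.3,[0,0,0.1],[0,0,0]],
  [0.3,[0,0,0.25],[0,0,0]],
  [0.3,[0,0,0.4],[0,0,0]],
  [0.3,[0,0,0.5],[0,0,0]],
  [0,[-0.2,-0.1,0.5],[0,0,0]],
  [0,[-0.4,-0.2,0.5],[0,0,0]],
  [0,[-0.6,-0.3,0.5],[0,0,0]],
  [0,[-0.75,-0.3,0.5],[0,0,0]],
  [0,[-0.85,-0.3,0.5],[0,0,0]],
  [0,[-0.85,-0.3,0.5],[0,0,0]],
  [0,[-0.85,-0.3,0.5],[0,0,0]],
])

```text
time_s: 13.32
tcp_pos: [0.4401, -0.0377, 0.1596]
tcp_rot: [-0.005, 1.0, 0.0, 0.0]
force: [0.5, 0.2, 0.1]
width: 0.0006
```

```bash
python3 - <<'E'
from h import *
s=manip.get_state();print(s['tcp_pos'].round(4),s['tcp_rot'].round(4),s['width'],s['force'].round(1))
im,d,K,P=grab('side','s7');X=cloud(d,K,P)
m=(X[...,2]>.091)&(X[...,2]<.103)&(abs(X[...,1]-.02)<.03)&(abs(X[...,0]-.611)<.035)
p=X[m].astype(np.float32);print('ridge',len(p),p.mean(0) if len(p) else 0)
im,d,K,P=load('top0');X=cloud(d,K,P)
m=(X[...,2]>.018)&(X[...,2]<.034)&(abs(X[...,1]+.04)<.06)&(X[...,0]<.496)&(X[...,0]>.44)
p=X[m].astype(np.float32);print('pull top',len(p),cv2.minAreaRect(p[:,:2]*1000),p.min(0),p.max(0))
im,d,K,P=load('w5');X=cloud(d,K,P)
m=(X[...,2]>.018)&(X[...,2]<.034)&(abs(X[...,1]+.04)<.06)&(X[...,0]<.496)&(X[...,0]>.44)
p=X[m].astype(np.float32);print('pull wrist',len(p),cv2.minAreaRect(p[:,:2]*1000))
E
```

```text
[ 0.4401 -0.0377  0.1596] [-4.9e-03  1.0e+00  1.0e-04  4.0e-04] 0.0005644743867666914 [0.5 0.2 0.1]
ridge 69 [0.61011547 0.02255835 0.09568599]
pull top 115 ((478.9703369140625, -50.770263671875), (14.005581855773926, 93.83905792236328), 4.087870121002197) [ 0.4732613  -0.09707122  0.01835133] [ 0.4893     -0.00391134  0.03368379]
pull wrist 1758 ((481.9032287597656, -39.95347595214844), (20.774761199951172, 119.69425964355469), 0.46035489439964294)
```

The ridge is at y = 0.0226 from the side camera, consistent with the arm's stop. The pull face is at about x = 0.472. I'll descend in front of it and push along +x.

Call:
send_rows([
  [0,[0,-0.015,-0.2],[0,0,0]],
  [0,[0,-0.015,-0.4],[0,0,0]],
  [0,[0,-0.015,-0.6],[0,0,0]],
  [0,[0,-0.015,-0.75],[0,0,0]],
  [0,[0,-0.015,-0.82],[0,0,0]],
  [0,[0,-0.015,-0.85],[0,0,0]],
  [0,[0,-0.015,-0.85],[0,0,0]],
  [0,[0.05,-0.015,-0.85],[0,0,0]],
  [0,[0.1,-0.015,-0.85],[0,0,0]],
  [0,[0.15,-0.015,-0.85],[0,0,0]],
  [0,[0.2,-0.015,-0.85],[0,0,0]],
  [0,[0.2,-0.015,-0.85],[0,0,0]],
])

```text
time_s: 14.37
tcp_pos: [0.4837, -0.0416, -0.0087]
tcp_rot: [-0.005, 1.0, -0.001, 0.002]
force: [0.5, 0.3, -0.1]
width: 0.0003
```

```bash
python3 - <<'E'
from h import *
s=manip.get_state();print(s['tcp_pos'].round(4),s['force'].round(1))
i2,d2,K2,P2=grab('side','s8')
uv=lambda K,P,p:(lambda q:(q[:2]/q[2]).astype(int).tolist())(K@(P[:3,:3].T@(np.array(p)-P[:3,3])))
c=uv(K2,P2,(.55,-.02,.05));b=cv2.resize(i2[c[1]-60:c[1]+60,c[0]-80:c[0]+80],None,fx=4,fy=4,interpolation=cv2.INTER_CUBIC)
cv2.imwrite('pics/z8.png',b[:,:,::-1])
E
```

```text
[ 0.4837 -0.0416 -0.0087] [ 0.5  0.3 -0.1]
```

View pics/z8.png

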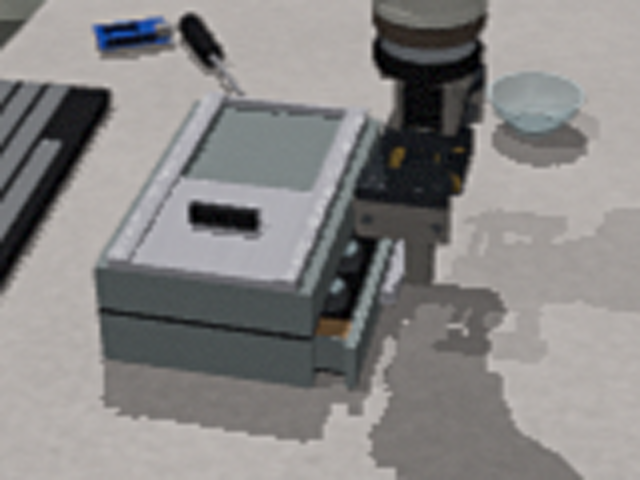

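The cover is shut and the finger is at the pull, which is moving in. I'll check the height of the gripper bracket against the case top before pushing on.

```bash
python3 - <<'E'
from h import *
im,d,K,P=load('s8');X=cloud(d,K,P)
c=(K@(P[:3,:3].T@(np.array([.55,-.02,.05])-P[:3,3])));c=(c[:2]/c[2]).astype(int)
for x,y in[(365,205),(365,225),(380,230),(400,235),(430,236),(415,250),(420,275),(360,180),(440,180)]:
    u=c[0]-80+x//4;v=c[1]-60+y//4;print((x,y),X[v,u].round(4))
t=manip.get_state()['tcp_pos']
k=(d>0)&(abs(X[...,0]-t[0])<.05)&(X[...,2]>.06)&(X[...,2]<.3)&(X[...,1]>-.1)&(X[...,1]<.12)
p=X[k];print(p[:,2].min(),[ (z.round(3),int(((p[:,2]>z)&(p[:,2]<z+.01)).sum()),p[(p[:,2]>z)&(p[:,2]<z+.01)][:,0].max(initial=0).round(3)) for z in np.arange(.06,.18,.01)])
E
```

```text
(365, 205) [0.5049 0.0521 0.1338]
(365, 225) [0.5062 0.0451 0.1139]
(380, 230) [0.4957 0.0447 0.1121]
(400, 235) [0.4828 0.0432 0.11  ]
(430, 236) [0.4646 0.0423 0.1089]
(415, 250) [ 0.4859 -0.0251  0.0524]
(420, 275) [ 0.4799 -0.0267  0.0317]
(360, 180) [0.5087 0.0474 0.1484]
(440, 180) [0.4596 0.0339 0.1469]
0.10434239732003392 [(np.float64(0.06), 0, np.float64(0.0)), (np.float64(0.07), 0, np.float64(0.0)), (np.float64(0.08), 0, np.float64(0.0)), (np.float64(0.09), 0, np.float64(0.0)), (np.float64(0.1), 39, np.float64(0.512)), (np.float64(0.11), 87, np.float64(0.512)), (np.float64(0.12), 160, np.float64(0.515)), (np.float64(0.13), 105, np.float64(0.513)), (np.float64(0.14), 342, np.float64(0.513)), (np.float64(0.15), 65, np.float64(0.505)), (np.float64(0.16), 56, np.float64(0.503)), (np.float64(0.17), 62, np.float64(0.503))]
```

The bracket bottom is at 0.104 or higher and clears the case top at 0.087. I'll push on.

Call:
send_rows([
  [0,[0.03,0,0],[0,0,0]],
  [0,[0.06,0,0],[0,0,0]],
  [0,[0.09,0,0],[0,0,0]],
  [0,[0.11,0,0],[0,0,0]],
  [0,[0.12,0,0],[0,0,0]],
  [0,[0.12,0,0],[0,0,0]],
])

```text
time_s: 14.92
tcp_pos: [0.5053, -0.0411, -0.0105]
tcp_rot: [-0.005, 1.0, -0.0, 0.001]
force: [0.0, 0.3, 0.0]
width: 0.0005
```

Call:
send_rows([
  [0,[0.01,0,0],[0,0,0]],
  [0,[0.02,0,0],[0,0,0]],
  [0,[0.03,0,0],[0,0,0]],
  [0,[0.03,0,0],[0,0,0]],
])

```text
time_s: 15.25
tcp_pos: [0.5052, -0.0409, -0.0114]
tcp_rot: [-0.006, 1.0, 0.0, -0.006]
force: [-18.4, -1.6, 14.2]
width: 0.0005
```

Stopped firmly at x = 0.505 (-18 N). I'll back off, rise and check.

Call:
send_rows([
  [0,[-0.05,0,0],[0,0,0]],
  [0,[-0.15,0,0],[0,0,0]],
  [0,[-0.3,0,0],[0,0,0]],
  [0,[-0.4,0,0.1],[0,0,0]],
  [0,[-0.4,0.1,0.3],[0,0,0]],
  [0,[-0.4,0.3,0.5],[0,0,0]],
  [0,[-0.4,0.5,0.7],[0,0,0]],
  [0,[-0.4,0.6,0.8],[0,0,0]],
  [0,[-0.4,0.6,0.8],[0,0,0]],
  [0,[-0.4,0.6,0.8],[0,0,0]],
])

```text
time_s: 16.08
tcp_pos: [0.4336, 0.0809, 0.1536]
tcp_rot: [-0.007, 1.0, -0.0, 0.005]
force: [1.1, -0.6, 0.4]
width: 0.0007
```

```bash
python3 - <<'E'
from h import *
s=manip.get_state();print(s['tcp_pos'].round(4),s['force'].round(1))
uv=lambda K,P,p:(lambda q:(q[:2]/q[2]).astype(int))(K@(P[:3,:3].T@(np.array(p)-P[:3,3])))
o=[]
for n,sv in(('top','t9'),('side','s9')):
    im,d,K,P=grab(n,sv);X=cloud(d,K,P);c=uv(K,P,(.59,-.03,.05))
    o.append(cv2.resize(im[c[1]-60:c[1]+60,c[0]-60:c[0]+60],(400,400),interpolation=cv2.INTER_CUBIC))
    m=(X[...,2]>.091)&(X[...,2]<.103)&(abs(X[...,1]-.02)<.03)&(abs(X[...,0]-.611)<.035)
    print('ridge',X[m].mean(0).round(4))
    if n=='top':
        for y in(-.14,-.1,-.04,.03):
            k=(abs(X[...,1]-y)<.008)&(X[...,2]>.008)&(X[...,0]>.44)&(X[...,0]<.56);p=X[k]
            for lo,hi in((.008,.045),(.06,.083)):
                q=p[(p[:,2]>lo)&(p[:,2]<hi)];print(y,lo,len(q),q[:,0].min().round(4) if len(q) else '')
        hb=(X[...,2]>.06)&(X[...,2]<.1)&(X[...,0]>.5)&(X[...,0]<.7)&(abs(X[...,1]+.04)<.14);print(cv2.minAreaRect(X[hb][:,:2].astype(np.float32)*1000))
cv2.imwrite('pics/z9.png',np.hstack(o)[:,:,::-1])
E
```

```text
[0.4336 0.0809 0.1536] [ 1.1 -0.6  0.4]
ridge [0.6106 0.0225 0.098 ]
-0.14 0.008 26 0.5294
-0.14 0.06 32 0.5373
-0.1 0.008 24 0.529
-0.1 0.06 30 0.5368
-0.04 0.008 51 0.5169
-0.04 0.06 33 0.5369
0.03 0.008 23 0.5281
0.03 0.06 35 0.536
((611.6419677734375, -37.31848907470703), (150.43907165527344, 239.42539978027344), 0.4046911895275116)
ridge [0.6092 0.0227 0.0961]
```

View pics/z9.png

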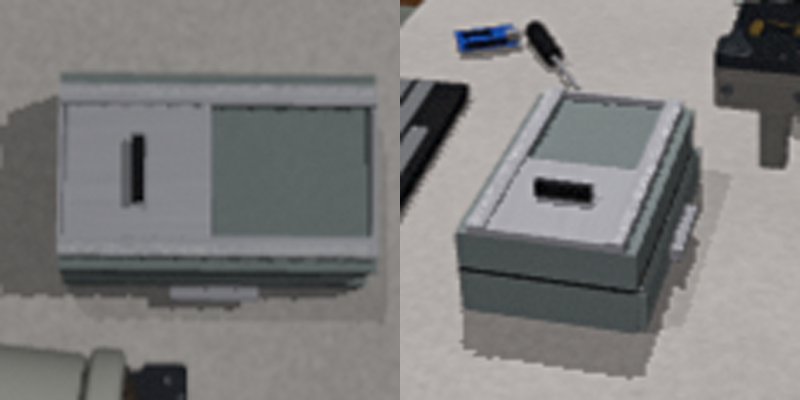

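Both views show the cover against the left stop and the drawer closed, with the front standing 8 mm proud. I'll compare that with the front's thickness measured while the drawer was open. I'll also check the bystanders.

```bash
python3 - <<'E'
from h import *
im,d,K,P=load('w6');X=cloud(d,K,P)
for y in(-.12,-.11,.03,.05,.06):
    k=(abs(X[...,1]-y)<.004)&(X[...,2]>.033)&(X[...,2]<.045)&(X[...,0]>.44)&(X[...,0]<.51);p=X[k]
    if len(p): print('front plate',y,np.percentile(p[:,0],[2,98]).round(4))
for nm in('top0','t9'):
    im,d,K,P=load(nm);X=cloud(d,K,P)
    for n,c,r in(('eye',(.444,.360),.05),('dish',(.433,-.307),.07),('drv',(.736,-.356),.12)):
        k=(np.hypot(X[...,0]-c[0],X[...,1]-c[1])<r)&(X[...,2]>.012);print(nm,n,X[k].mean(0).round(4))
    q=(X[...,2]>.094)&(X[...,2]<.102)&(abs(X[...,0]-.611)<.03)&(abs(X[...,1]+.03)<.1)
    # gap between cover left edge and left end stop
    if nm=='t9': print('ridge minus case centre y', X[q][:,1].mean()+.0375)
E
```

```text
front plate -0.12 [0.4849 0.4926]
front plate -0.11 [0.4848 0.4924]
front plate 0.03 [0.4834 0.4914]
front plate 0.05 [0.483  0.4911]
front plate 0.06 [0.4831 0.5065]
top0 eye [0.4438 0.3592 0.0636]
top0 dish [ 0.4321 -0.3128  0.0251]
top0 drv [ 0.7697 -0.3769  0.0198]
t9 eye [0.4437 0.3591 0.0635]
t9 dish [ 0.4321 -0.3132  0.0249]
t9 drv [ 0.769  -0.3769  0.02  ]
ridge minus case centre y 0.05998550856730492
```

The front plate is 8 mm thick, equal to how far it stands out, so the drawer is home. The ridge is at +60 mm in case y, so the cover is shut. I'll hand the job in.

```bash
python3 -c "
from plant import manip
print(manip.get_state()['joint_vel'].round(3)); manip.close_job()"
```

```text
[-0.031  0.023  0.037 -0.001  0.003 -0.001]
the job is handed in; nothing more can be done
```

I put the rightmost lens upright in the compartment, slid the cover shut and pushed the drawer home, then handed the job in at about 16 s of the 59 s allowed.

**Last checks:**
- **Lens:** before the cover went on, its top was at 69.5 mm (70 expected) with a slope of about 0.005. It stood within a few mm of the compartment's centre. It could not be seen afterwards.
- **Cover:** the ridge is at +60 mm in case y, and the arm met a stop there at about 7 N.
- **Drawer:** the front stands 8 mm proud of the case, equal to its own thickness, and the arm met a hard stop at about 18 N.
- **Bystanders:** the eyepiece, dish and screwdriver are all within 1 mm of where they started.

**What disagreed:**
- **Finger tips:** they sit about 29 mm above the reported TCP, so the first grasp closed above the lens without touching it. I corrected for the offset from then on.
- **Cameras:** the top and wrist cameras differ by about 2–3 mm in y.
- **Final push:** it also showed about 14 N of vertical force, which I did not explain.
- **Arm at hand-in:** it was still settling slightly, at up to about 0.04 rad/s, clear of everything.

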